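# Find the stamped parts crate and push it to the dispatch line

### The arm

A 6-joint arm with a two-finger parallel gripper is mounted at the origin on the work surface. World frame = base frame: x ahead of the robot, y to its left, z up, the work surface at z = 0. Lengths are in mm, angles in rad, forces in N, time in s.
With the tool pointing down it reaches from about 350 to 725 mm from the base axis. Payload 4.3 kg.
Tool frame: the origin (TCP) lies on the centre line of the jaws, within the pads' length; the fingertips stand 19 mm ahead of it and the grasp point (between the pads) is the TCP; z points along the fingers, y is the line along which they close (so a half turn about z gives the same grasp; the last joint's range is limited). The gripper opens to 85 mm and grips with 20 to 120 N. Pads are 22 mm wide; open, the fingers measure 114 mm over their backs; the gripper's body (76 mm by 85 mm) begins 54 mm behind the grasp point. The pads swing forward as they close: fully open they stand 13 mm farther back than shut.
Start: joints at [-0.11, 0.377, 0.081, 1.274, 0, 1.46], TCP at [575.038, 0.002, 218.429] pointing down, gripper open.
Joint ranges: [-2.72, 2.72], [-0.84, 1.66], [-1.02, 1.22], [-1.77, 2.12], [-1.37, 1.28], [-3.14, 3.14]. Speed limits (rad/s): [2.57, 2.57, 3.14, 3.14, 3.14, 3.14].

### API

Orientations are given as a 3x3 rotation matrix whose columns are the frame's x, y, z axes.
In Python, from rig import env gives the robot as it stands.
- The arm moves only by the shell command python3 -m inch 'ROWS' [FORCE]. ROWS is JSON, a list of rows, each an object with "delta_pos": the shift along the world's x, y, z in m, a list of three; "turn": the turn, a rotation vector about the world's x, y, z in degrees, a list of three; "fingers": the opening, from 0 (shut) to 1 (fully open). In form: [{"delta_pos": [x, y, z], "turn": [rx, ry, rz], "fingers": fingers}, ...]. A call has 1 to 5 rows; each row is the pose to reach, as a shift and turn from the pose commanded when the call began; what a row does not reach only later rows make up. A row lasts 1/12 s, in which the tool goes at most 41.7 mm and 7.16 degrees, less where a joint would pass 70% of its speed; a pose out of reach is approached as far as the arm can. A call with a gripper value outside its range is refused whole. The fingers move at their own pace and stop on an object; FORCE is the grip in N (left out, the last holds). Time passes only in rows, so rows that repeat a pose let the fingers close. It gives the time, the measured TCP pose, the force, the opening and the grip force at its end, in the units of the state.
- env.state(): the state, without advancing time (a new reading comes with each control period).
- env.get_image(name): name is "scene" or "side" or "wrist"; returns the picture (400x640x3 uint8, red, green, blue); there is no depth.
- env.camera_params(name): a dict with "mtx" (3x3 intrinsics, pixels), "rvec" (rotation vector, rad) and "tvec" (3), from world to camera coordinates, as OpenCV has them; the wrist camera has in their place "mount" (4x4, takes a point from camera to tool coordinates, whose origin is the TCP and whose axes are the flange's). Camera axes: x right, y down, z forward; pixel columns grow to the right and rows downward; lengths in mm; the calibration is good to about 2 mm. A picture is of the moment at which its call begins: read the wrist's pose just before it. camera_params takes no time and is no camera call.
- env.sign_off(): hands the job in; it is judged then, once.
The state is a dict: "clock": time; "joints": joint angles; "joint_velocities": joint speeds; "joint_torque": joint torques, N m; "eef_pos": TCP position; "tool_rot": TCP orientation; "ft_force": force on the tool from outside, world axes, zero at the start; "torque": the same for the moment, N m; "gripper_width": finger opening in mm; "grip_force": force on a finger pad.
Only numpy, scipy, OpenCV 4.12 (cv2) and the standard library are available. Lean on these libraries where they do the work, as an engineer would, in place of code of your own. Each camera call takes 0.05 s, during which the arm holds its last target. There are 200 camera calls.

### The job

One of the two blue parts crates has a round yellow stamp on its underside. With the fingers, tip both crates over so that each lies on its side and its underside can be seen; then push the stamped one along the bench, still lying on its side, until its middle is right over the green dispatch line, and leave the other crate lying where it fell. Only push: do not lift or carry the crates, and do not disturb the other things on the bench.

Things in the scene. Friction and masses are not known exactly. Their poses are not given: they have to be found in the camera images.
- crate1: blue open-topped parts crate, empty, loose, upright at the start, one each side of the line: 90 mm along its x (within 0.35 rad of world x), 120 mm along its y, 130 mm tall, walls 4 mm, 0.25 to 0.5 kg, rubber feet below that grip the bench. Origin: centre of the underside; z points out of the open mouth. Same outside as the other crate and may stand left or right; its underside carries the stamp
- crate2: blue open-topped parts crate, empty, loose, upright at the start, one each side of the line: 90 mm along its x (within 0.35 rad of world x), 120 mm along its y, 130 mm tall, walls 4 mm, 0.25 to 0.5 kg, rubber feet below that grip the bench. Origin: centre of the underside; z points out of the open mouth. Same outside as the other crate and may stand left or right; its underside is plain
- crate1_mid (a point): the middle of crate1, 65 mm above the underside along its z; axes as crate1. Pushed level near the top of a 120 mm wide wall the crate tips about the opposite lower edge, falls by itself past about 45 degrees and then lies 90 mm tall; pushed low it slides. Centre of mass some 10 mm nearer the underside
- crate2_mid (a point): the middle of crate2, 65 mm above the underside along its z; axes as crate2. Pushed level near the top of a 120 mm wide wall the crate tips about the opposite lower edge, falls by itself past about 45 degrees and then lies 90 mm tall; pushed low it slides. Centre of mass some 10 mm nearer the underside
- stamp (a point): centre of the round yellow stamp, 68 mm across with a black ring in it, in the middle of one crate's underside, recessed 3 mm; not to be seen while that crate stands. A crate tipped towards the robot shows its underside to the front camera
- line: the dispatch line: a flat green tape stripe stuck to the bench, 400 mm long along its x (nearly world x), 30 mm wide along its y, under 1 mm thick and nothing to catch on. Origin: its centre. The crate's middle is to come over the stripe, anywhere but the last few cm of its length
- meter: bystander: red hand multimeter lying flat, 150 x 78 x 49 mm; origin under its centre, x along its length
- lampholder: bystander: white ceramic lamp holder standing upright, 48 mm across, 55 mm tall; origin under its centre
- jar: bystander: amber jar with a steel lid, 60 mm across, 85 mm tall; origin under its centre
- spraycan: bystander: spray can with a red label, 52 mm across, 150 mm tall; origin under its centre
Things that resemble listed ones, but are neither listed nor needed, are in the scene too. Leave any red look-alike of the crate1 alone. Leave any red look-alike of the crate2 alone.

How it is judged (in metres and radians):
On the way, in this order (a step that is already met when the one before it is completed fails the run):
1. one crate has been tipped over and lies on its side (((angle between crate1's own z axis and vertical between 1.45 and 1.69 rad and linear speed of crate1 below 0.01 m/s and angular speed of crate1 below 0.1 rad/s) or (angle between crate2's own z axis and vertical between 1.45 and 1.69 rad and linear speed of crate2 below 0.01 m/s and angular speed of crate2 below 0.1 rad/s))), for 0.2 s.
2. both crates lie on their sides, neither on the dispatch line yet (angle between crate1's own z axis and vertical between 1.45 and 1.69 rad and angle between crate2's own z axis and vertical between 1.45 and 1.69 rad and linear speed of each of crate1, crate2 below 0.01 m/s and angular speed of each of crate1, crate2 below 0.1 rad/s and (y of crate1_mid in the frame of line above 0.1 m or y of crate1_mid in the frame of line below -0.1 m) and (y of crate2_mid in the frame of line above 0.1 m or y of crate2_mid in the frame of line below -0.1 m)), for 0.2 s.
At the end, for the whole second after the job is handed in: Both crates lie on a side, at rest. The stamped crate's middle is within 20 mm of the green line's centre line and 170 mm of its centre lengthwise; the plain one's middle is over 110 mm from the line and under 200 mm from its start (tipping moves it about 110 mm) (angle between crate1's own z axis and vertical between 1.45 and 1.69 rad and angle between crate2's own z axis and vertical between 1.45 and 1.69 rad and linear speed of each of crate1, crate2 below 0.01 m/s and angular speed of each of crate1, crate2 below 0.1 rad/s and y of crate1_mid in the frame of line between -0.02 and 0.02 m and x of crate1_mid in the frame of line between -0.17 and 0.17 m and (y of crate2_mid in the frame of line above 0.11 m or y of crate2_mid in the frame of line below -0.11 m) and distance of crate2_mid from where it was at the start of the episode below 0.2 m); the robot touches nothing.
It fails at once if a crate is lifted off the bench (some 30 mm or more) ((height (world z) of crate1_mid above 0.125 m or (angle between crate1's own z axis and vertical below 0.2 rad and height (world z) of crate1_mid above 0.095 m) or (angle between crate1's own z axis and vertical above 1.4 rad and (angle between crate1's own x axis and vertical below 0.2 rad or angle between crate1's own x axis and vertical above 2.94 rad) and height (world z) of crate1_mid above 0.08 m) or (angle between crate1's own z axis and vertical above 1.4 rad and (angle between crate1's own y axis and vertical below 0.2 rad or angle between crate1's own y axis and vertical above 2.94 rad) and height (world z) of crate1_mid above 0.1 m)) or (height (world z) of crate2_mid above 0.125 m or (angle between crate2's own z axis and vertical below 0.2 rad and height (world z) of crate2_mid above 0.095 m) or (angle between crate2's own z axis and vertical above 1.4 rad and (angle between crate2's own x axis and vertical below 0.2 rad or angle between crate2's own x axis and vertical above 2.94 rad) and height (world z) of crate2_mid above 0.08 m) or (angle between crate2's own z axis and vertical above 1.4 rad and (angle between crate2's own y axis and vertical below 0.2 rad or angle between crate2's own y axis and vertical above 2.94 rad) and height (world z) of crate2_mid above 0.1 m))).
It fails at once if a bystander is moved more than 20 mm or knocked over (distance of any of meter, lampholder, jar, spraycan from where it was at the start of the episode above 0.02 m or angle between any of meter, lampholder, jar, spraycan's own z axis and vertical above 0.5 rad).
It also fails if it takes over 72 s, if anything falls off the work surface, if the arm or the gripper's body presses on something with over 40 N, if the wrist force passes 120 N, or if a joint passes its speed limit or range.

## Working session

There is one attempt and no reset: what is moved stays moved. The work goes in short steps, Python scripts to look and compute and a shell command to move; the robot and the scene stay as the last step left them, time stands still between calls to the robot, and variables do not carry over. Pictures are saved under pics/ and viewed, at most 10 in all, crops included, and the job is handed in when it is done.

```bash
ls; mkdir -p pics; python3 - <<'E'
from rig import env
import cv2,numpy as np
for n in ["scene","side"]:
    im=env.get_image(n); cv2.imwrite(f"pics/{n}0.png",im[:,:,::-1])
    p=env.camera_params(n); R=cv2.Rodrigues(np.array(p["rvec"],float))[0]
    print(n,np.round(p["mtx"],1).tolist(),"C",(-R.T@np.array(p["tvec"]).ravel()).round(0),"fwd",R[2].round(2))
E
```

```text
pics
scene [[406.5, 0.0, 320.8], [0.0, 406.5, 194.8], [0.0, 0.0, 1.0]] C [1121. -207. 1115.] fwd [-0.48  0.19 -0.86]
side [[456.3, 0.0, 324.4], [0.0, 456.3, 200.1], [0.0, 0.0, 1.0]] C [-602.  351. 1091.] fwd [ 0.73 -0.22 -0.64]
```

View pics/scene0.png

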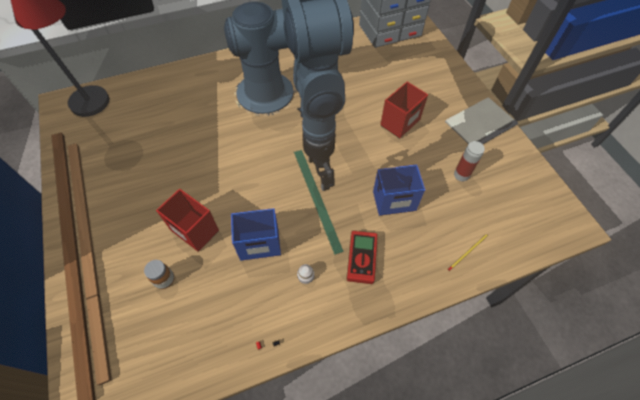

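View pics/side0.png

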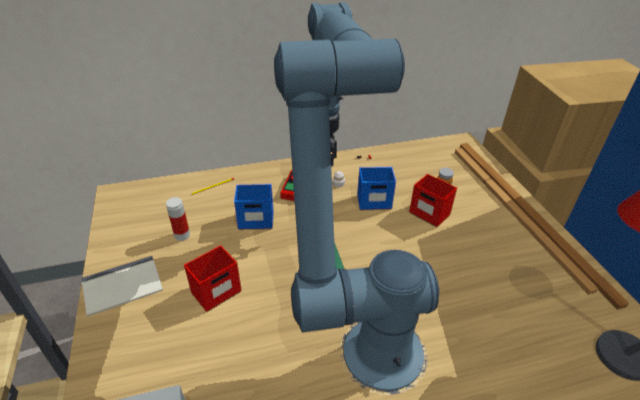

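The scene camera looks towards the robot. The blue crates are at about (257,235) on the left and (399,190) on the right. The red look-alikes are at (188,220) and (404,110). The line runs from (297,152) to (340,252), the meter is at (363,257), the lamp holder at (306,273), the jar at (158,273) and the can at (469,161). Next I'll measure the crates.

```bash
cat > h.py <<'E'
from rig import env
import cv2,numpy as np
def cam(n):
    p=env.camera_params(n); R=cv2.Rodrigues(np.array(p["rvec"],float))[0]
    return np.array(p["mtx"],float),R,np.array(p["tvec"],float).ravel()
def ray(n,uv,z):
    K,R,t=cam(n); C=-R.T@t
    d=(np.c_[np.atleast_2d(uv).astype(float),np.ones(len(np.atleast_2d(uv)))]@np.linalg.inv(K).T)@R
    return C+d*((z-C[2])/d[:,2])[:,None]
def proj(n,P):
    K,R,t=cam(n); q=(np.atleast_2d(P)@R.T+t)@K.T; return q[:,:2]/q[:,2:]
def blobs(im,lo,hi,amin=60):
    m=cv2.inRange(cv2.cvtColor(im,cv2.COLOR_RGB2HSV),lo,hi)
    m=cv2.morphologyEx(m,cv2.MORPH_CLOSE,np.ones((5,5)))
    return [c for c in cv2.findContours(m,cv2.RETR_EXTERNAL,cv2.CHAIN_APPROX_NONE)[0] if cv2.contourArea(c)>amin]
BLUE=((110,120,50),(125,255,255)); GREEN=((70,80,40),(95,255,255)); YEL=((20,150,120),(34,255,255))
E
python3 - <<'E'
from h import *
im=env.get_image("scene")
for nm,col in [("blue",BLUE),("green",GREEN)]:
  for c in blobs(im,*col):
    h=cv2.convexHull(c); e=cv2.approxPolyDP(h,3,True)[:,0]
    print(nm,cv2.contourArea(c),e.tolist())
    if nm=="green": 
        r=cv2.minAreaRect(ray("scene",c[:,0],0)[:,:2].astype(np.float32)); print(np.round(cv2.boxPoints(r)),r)
    else:
        print(" z130",ray("scene",e,130)[:,:2].round().tolist()); print(" z0",ray("scene",e,0)[:,:2].round().tolist())
for nm,uv,z in [("meter",(363,257),40),("lamp",(306,273),30),("jar",(160,274),45),("can",(466,172),60),("redL",(188,215),130),("redR",(404,98),130),("wood",(100,300),0)]:
    print(nm,ray("scene",uv,z)[0].round())
a=im[150:290,210:440]; cv2.imwrite("pics/crop.png",cv2.resize(a[:,:,::-1],None,fx=3.4,fy=3.4,interpolation=cv2.INTER_CUBIC))
E
```

```text
blue 1884.0 [[273, 210], [279, 253], [241, 258], [233, 242], [232, 214]]
 z130 [[568.0, -134.0], [696.0, -157.0], [674.0, -253.0], [623.0, -261.0], [540.0, -242.0]]
 z0 [[495.0, -124.0], [640.0, -151.0], [615.0, -259.0], [557.0, -268.0], [464.0, -247.0]]
blue 356.5 [[416, 166], [423, 190], [380, 212], [375, 193], [377, 180], [402, 167]]
 z130 [[577.0, 306.0], [658.0, 285.0], [679.0, 140.0], [619.0, 153.0], [581.0, 177.0], [565.0, 265.0]]
 z0 [[505.0, 373.0], [597.0, 350.0], [621.0, 186.0], [552.0, 201.0], [509.0, 228.0], [492.0, 328.0]]
blue 2248.0 [[0, 165], [32, 190], [40, 214], [39, 284], [26, 274], [7, 240], [0, 209]]
 z130 [[137.0, -840.0], [263.0, -753.0], [353.0, -734.0], [562.0, -742.0], [523.0, -772.0], [405.0, -817.0], [297.0, -837.0]]
 z0 [[7.0, -923.0], [150.0, -825.0], [252.0, -804.0], [488.0, -812.0], [444.0, -846.0], [310.0, -898.0], [188.0, -920.0]]
blue 3345.5 [[639, 0], [639, 33], [557, 57], [546, 52], [570, 10], [598, 0]]
 z130 [[175.0, 1515.0], [335.0, 1367.0], [335.0, 997.0], [299.0, 977.0], [130.0, 1216.0], [117.0, 1362.0]]
 z0 [[51.0, 1742.0], [231.0, 1575.0], [231.0, 1156.0], [190.0, 1133.0], [-0.0, 1403.0], [-15.0, 1569.0]]
meter [753.  65.  40.]
lamp [ 737. -100.   30.]
jar [ 602. -477.   45.]
can [614. 478.  60.]
redL [ 500. -356.  130.]
redR [319. 397. 130.]
wood [ 596. -656.    0.]
```

View pics/crop.png

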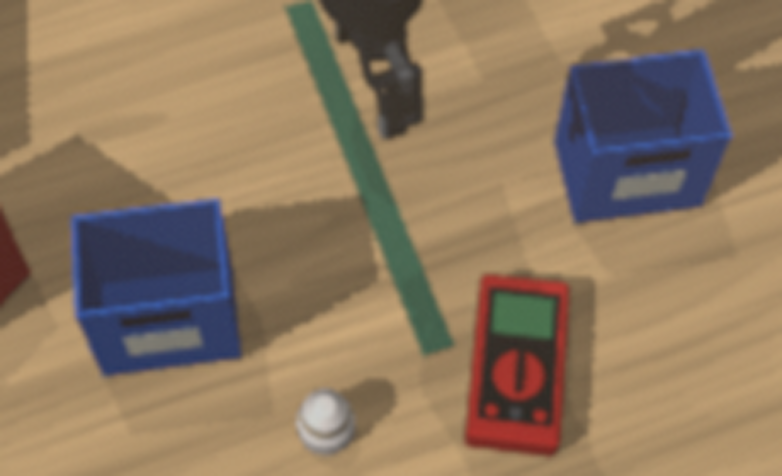

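The crop shows two blue open crates, each with a clear view of its rim. The left crate's rim corners are at (73,215), (219,202), (229,300) and (82,315). The right crate's are at (570,68), (703,52), (730,132) and (590,150). The line runs from (301,5) to (439,348). These blue crates are the right targets, since the look-alikes are red. I'll cast these pixels to positions.

```bash
python3 - <<'E'
from h import *
f=lambda p:np.array(p)/3.4+[209.6,149.6]
for nm,top,bot in [("L",[(73,215),(219,202),(229,300),(82,315)],[(105,373),(240,357)]),("R",[(570,68),(703,52),(730,132),(590,150)],[(578,222),(706,206)])]:
    T=ray("scene",f(top),130)[:,:2]; r=cv2.minAreaRect(T.astype(np.float32))
    y=T[1]-T[0]+T[2]-T[3]; x=T[3]-T[0]+T[2]-T[1]
    print(nm,T.round().tolist(),"c",T.mean(0).round(),"yaw from y",np.degrees(np.arctan2(-y[0],y[1])).round(1),"from x",np.degrees(np.arctan2(x[1],x[0])).round(1),r[1],"bot",ray("scene",f(bot),0)[:,:2].round().tolist())
L=ray("scene",f([(301,5),(439,348)]),0)[:,:2]; print("line",L.round(),"len",np.linalg.norm(L[1]-L[0]),"c",L.mean(0),np.degrees(np.arctan2(*(L[1]-L[0])[::-1])))
print(ray("scene",f([(567,284),(485,275),(466,447),(555,455)]),45)[:,:2].round().tolist())
s=env.state(); print(s["tool_rot"],s["eef_pos"],s["gripper_width"])
E
```

```text
L [[536.0, -244.0], [566.0, -130.0], [653.0, -149.0], [624.0, -260.0]] c [ 595. -196.] yaw from y -14.7 from x -11.3 (121.00752258300781, 89.52735137939453) bot [[618.0, -262.0], [646.0, -149.0]]
R [[548.0, 193.0], [574.0, 309.0], [655.0, 291.0], [629.0, 174.0]] c [601. 242.] yaw from y -12.5 from x -12.8 (120.37281036376953, 83.40895080566406) bot [[630.0, 180.0], [657.0, 298.0]]
line [[306.  26.]
 [699.  15.]] len 393.1356829196748 c [502.78637475  20.1783569 ] -1.570988871400829
[[701.0, 130.0], [668.0, 68.0], [803.0, -6.0], [834.0, 58.0]]
[[ 4.51263354e-05  9.99998786e-01 -1.55746356e-03]
 [ 9.99999980e-01 -4.48246075e-05  1.93764690e-04]
 [ 1.93694642e-04 -1.55747227e-03 -9.99998768e-01]] [5.74486644e+02 5.87691030e-02 2.17674636e+02] 85.6030203887527
```

Measured, with sizes checking out against those given:

| Thing | Centre (mm) | Yaw | Check |
|---|---|---|---|
| Left crate | (595, -196) | -13.5° | rim 121 x 89.5 |
| Right crate | (601, 242) | -12.7° | rim 120 x 83 |
| Line | (503, 20) | -1.6° | 393 long |

I'll tip the left crate first, pushing from its far side towards the robot.

```bash
python3 -m inch '[{"delta_pos":[0.05,-0.115,0],"turn":[0,0,35],"fingers":0.5},{"delta_pos":[0.05,-0.115,0],"turn":[0,0,35],"fingers":0.5},{"delta_pos":[0.05,-0.115,0],"turn":[0,0,35],"fingers":0.5},{"delta_pos":[0.05,-0.115,0],"turn":[0,0,35],"fingers":0.5},{"delta_pos":[0.05,-0.115,0],"turn":[0,0,35],"fingers":0.5}]'; python3 -m inch '[{"delta_pos":[0.045,-0.098,0],"turn":[0,0,35],"fingers":0.5},{"delta_pos":[0.045,-0.098,0],"turn":[0,0,35],"fingers":0.5},{"delta_pos":[0.045,-0.098,0],"turn":[0,0,35],"fingers":0.5},{"delta_pos":[0.045,-0.098,0],"turn":[0,0,35],"fingers":0.5},{"delta_pos":[0.045,-0.098,0],"turn":[0,0,35],"fingers":0.5}]';  python3 -m inch '[{"delta_pos":[0,0,0],"turn":[0,0,6.5],"fingers":0.5},{"delta_pos":[0,0,0],"turn":[0,0,6.5],"fingers":0.5}]'
```

```text
clock: 0.57
eef_pos: [625.4, -117.7, 217.1]
tool_rot: [[-0.575, 0.818, -0.001], [0.818, 0.575, 0.0], [0.001, -0.001, -1.0]]
ft_force: [0.0, 0.9, 0.1]
gripper_width: 43.3
grip_force: 0.0
clock: 0.98
eef_pos: [670.0, -215.0, 216.7]
tool_rot: [[-0.941, 0.339, -0.002], [0.339, 0.941, 0.001], [0.002, 0.0, -1.0]]
ft_force: [-0.3, 0.4, -0.2]
gripper_width: 42.9
grip_force: 0.0
clock: 1.15
eef_pos: [669.8, -213.3, 217.6]
tool_rot: [[-0.973, 0.232, -0.001], [0.232, 0.973, 0.001], [0.001, 0.0, -1.0]]
ft_force: [0.4, 0.7, 0.6]
gripper_width: 42.9
grip_force: 0.0
```

```bash
python3 -m inch '[{"delta_pos":[0,0,-0.035],"turn":[0,0,0],"fingers":0.5},{"delta_pos":[0,0,-0.07],"turn":[0,0,0],"fingers":0.5},{"delta_pos":[0,0,-0.095],"turn":[0,0,0],"fingers":0.5},{"delta_pos":[0,0,-0.095],"turn":[0,0,0],"fingers":0.5}]'; python3 -m inch '[{"delta_pos":[-0.01,0.002,0],"turn":[0,0,0],"fingers":0.5},{"delta_pos":[-0.019,0.004,0],"turn":[0,0,0],"fingers":0.5},{"delta_pos":[-0.027,0.006,0],"turn":[0,0,0],"fingers":0.5},{"delta_pos":[-0.034,0.008,0],"turn":[0,0,0],"fingers":0.5},{"delta_pos":[-0.04,0.009,0],"turn":[0,0,0],"fingers":0.5}]'; python3 - <<'E'
from h import *
im=env.get_image("scene"); cv2.imwrite("pics/s1.png",cv2.resize(im[130:310,150:450,::-1],None,fx=2,fy=2))
E
```

```text
clock: 1.48
eef_pos: [665.4, -210.9, 116.1]
tool_rot: [[-0.972, 0.236, -0.012], [0.236, 0.972, 0.005], [0.013, 0.002, -1.0]]
ft_force: [-0.9, 0.8, -1.2]
gripper_width: 43.0
grip_force: 0.0
clock: 1.9
eef_pos: [630.4, -204.0, 125.4]
tool_rot: [[-0.972, 0.235, 0.002], [0.235, 0.972, -0.001], [-0.002, -0.0, -1.0]]
ft_force: [0.9, 0.4, 0.1]
gripper_width: 42.5
grip_force: 0.0
```

View pics/s1.png

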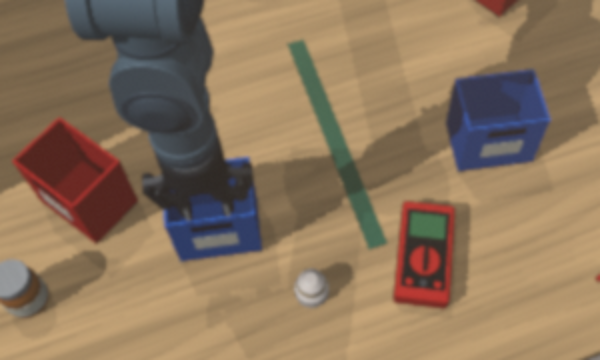

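```bash
python3 - <<'E'
from h import *
s=env.state(); p=np.array(s["eef_pos"]); print(p,s["ft_force"])
R=np.array(s["tool_rot"])
for d in (19,13,6):
  for sx in (-30,30): print(d,sx,proj("scene",p+R@[0,sx,d]).round(1))
im=env.get_image("scene"); cv2.imwrite("pics/s2.png",cv2.resize(im[190:270,200:310,::-1],None,fx=6,fy=6,interpolation=cv2.INTER_CUBIC))
E
```

```text
[ 629.39303186 -203.84339271  125.27641298] [-1.07389487  1.14386811  0.69780424]
19 -30 [[244.7 242.1]]
19 30 [[266.9 239.5]]
13 -30 [[244.4 241.2]]
13 30 [[266.7 238.6]]
6 -30 [[243.9 240.1]]
6 30 [[266.4 237.5]]
```

View pics/s2.png

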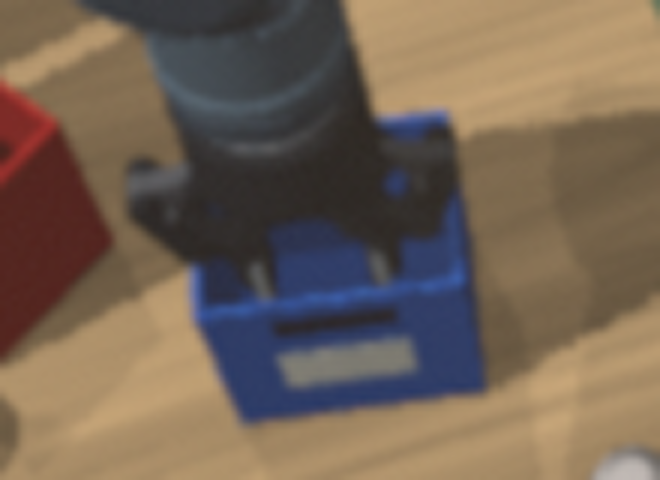

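The close view shows the crate unmoved. The fingertips, at about (244,239) px, sit just behind the front rim, so they passed over it too high. I'll lift, go back and try again lower, letting the arm settle before pushing.

```bash
python3 -m inch '[{"delta_pos":[0,0,0.03],"turn":[0,0,0],"fingers":0.5},{"delta_pos":[0,0,0.06],"turn":[0,0,0],"fingers":0.5},{"delta_pos":[0.02,-0.004,0.06],"turn":[0,0,0],"fingers":0.5},{"delta_pos":[0.045,-0.01,0.06],"turn":[0,0,0],"fingers":0.5},{"delta_pos":[0.045,-0.01,0.06],"turn":[0,0,0],"fingers":0.5}]'; python3 -m inch '[{"delta_pos":[0,0,-0.025],"turn":[0,0,0],"fingers":0.5},{"delta_pos":[0,0,-0.05],"turn":[0,0,0],"fingers":0.5},{"delta_pos":[0,0,-0.07],"turn":[0,0,0],"fingers":0.5},{"delta_pos":[0,0,-0.082],"turn":[0,0,0],"fingers":0.5},{"delta_pos":[0,0,-0.085],"turn":[0,0,0],"fingers":0.5}]';python3 -m inch '[{"delta_pos":[0,0,0],"turn":[0,0,0],"fingers":0.5},{"delta_pos":[0,0,0],"turn":[0,0,0],"fingers":0.5}]';
python3 - <<'E'
from h import *
im=env.get_image("side"); cv2.imwrite("pics/s3.png",cv2.resize(im[140:240,310:430,::-1],None,fx=5,fy=5,interpolation=cv2.INTER_CUBIC))
im=env.get_image("scene"); cv2.imwrite("pics/s4.png",cv2.resize(im[190:290,200:320,::-1],None,fx=5,fy=5,interpolation=cv2.INTER_CUBIC))
E
```

```text
clock: 2.42
eef_pos: [678.9, -215.1, 183.1]
tool_rot: [[-0.972, 0.234, 0.003], [0.234, 0.972, -0.001], [-0.003, -0.0, -1.0]]
ft_force: [-1.2, 0.6, -0.1]
gripper_width: 42.9
grip_force: 0.0
clock: 2.83
eef_pos: [673.0, -213.2, 95.4]
tool_rot: [[-0.972, 0.234, -0.005], [0.234, 0.972, 0.002], [0.005, 0.001, -1.0]]
ft_force: [0.1, 1.0, -0.6]
gripper_width: 42.4
grip_force: 0.0
clock: 3.0
eef_pos: [675.4, -214.2, 99.5]
tool_rot: [[-0.972, 0.234, 0.001], [0.234, 0.972, -0.0], [-0.001, -0.0, -1.0]]
ft_force: [0.4, -0.5, 0.2]
gripper_width: 42.7
grip_force: 0.0
```

View pics/s4.png

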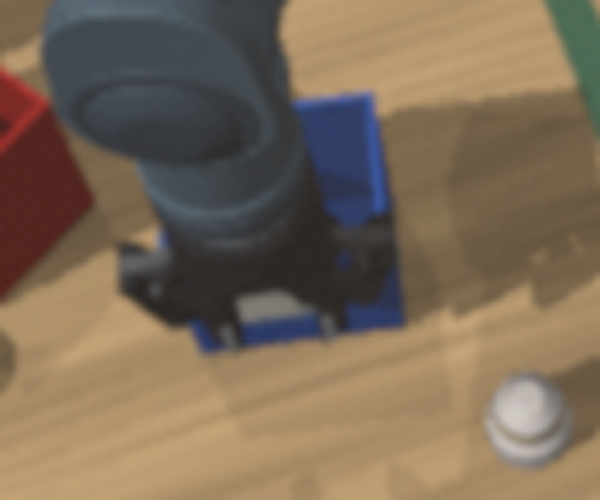

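Both fingertips, at (232,345) and (330,335), now show in front of the wall. I'll push level at this height.

```bash
python3 -m inch '[{"delta_pos":[-0.01,0.002,0],"turn":[0,0,0],"fingers":0.5},{"delta_pos":[-0.019,0.004,0],"turn":[0,0,0],"fingers":0.5},{"delta_pos":[-0.027,0.006,0],"turn":[0,0,0],"fingers":0.5},{"delta_pos":[-0.034,0.008,0],"turn":[0,0,0],"fingers":0.5},{"delta_pos":[-0.042,0.01,0],"turn":[0,0,0],"fingers":0.5}]'; python3 - <<'E'
from h import *
im=env.get_image("scene")
for c in blobs(im[:,150:450].copy(),*BLUE): 
    print(cv2.contourArea(c),(cv2.approxPolyDP(cv2.convexHull(c),3,True)[:,0]+[150,0]).tolist())
E
```

```text
clock: 3.52
eef_pos: [635.7, -205.2, 101.3]
tool_rot: [[-0.972, 0.233, 0.007], [0.233, 0.972, -0.003], [-0.007, -0.001, -1.0]]
ft_force: [2.9, -1.6, 2.4]
gripper_width: 42.6
grip_force: 1.6
313.0 [[279, 252], [240, 257], [235, 241], [271, 239], [278, 243]]
116.0 [[272, 205], [274, 217], [267, 218], [262, 207]]
289.0 [[417, 169], [423, 190], [380, 213], [382, 186]]
```

```bash
python3 -m inch '[{"delta_pos":[-0.009,0.002,0.003],"turn":[0,0,0],"fingers":0.5},{"delta_pos":[-0.018,0.004,0.006],"turn":[0,0,0],"fingers":0.5},{"delta_pos":[-0.027,0.006,0.009],"turn":[0,0,0],"fingers":0.5},{"delta_pos":[-0.036,0.008,0.012],"turn":[0,0,0],"fingers":0.5},{"delta_pos":[-0.045,0.011,0.015],"turn":[0,0,0],"fingers":0.5}]'; python3 - <<'E'
from h import *
im=env.get_image("scene")
for c in blobs(im[:,150:450].copy(),*BLUE): 
    print(cv2.contourArea(c),(cv2.approxPolyDP(cv2.convexHull(c),3,True)[:,0]+[150,0]).tolist())
cv2.imwrite("pics/s5.png",cv2.resize(im[150:290,150:450,::-1],None,fx=2.6,fy=2.6,interpolation=cv2.INTER_CUBIC))
E
```

```text
clock: 3.98
eef_pos: [589.3, -193.8, 115.4]
tool_rot: [[-0.972, 0.234, 0.004], [0.234, 0.972, -0.002], [-0.004, -0.001, -1.0]]
ft_force: [0.0, -0.8, 0.2]
gripper_width: 42.6
grip_force: 0.2
1051.0 [[274, 215], [277, 245], [238, 249], [232, 222]]
490.0 [[416, 166], [423, 190], [380, 213], [375, 194], [379, 173]]
```

View pics/s5.png

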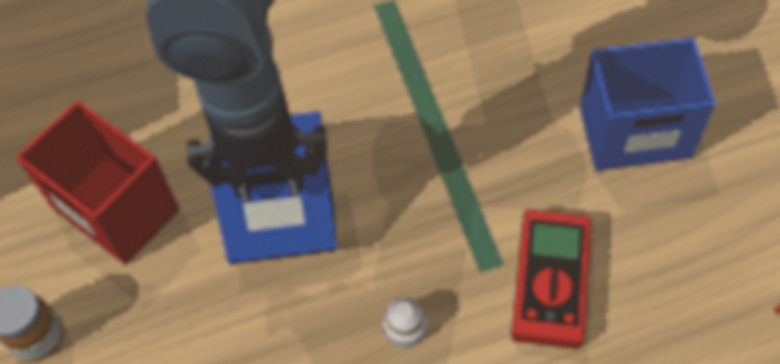

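The crate is tipping, with its label wall at (275,215) now facing up and the fingers still on it. I'll push a little further, then back up and away.

```bash
python3 -m inch '[{"delta_pos":[-0.009,0.002,0.003],"turn":[0,0,0],"fingers":0.5},{"delta_pos":[-0.018,0.004,0.006],"turn":[0,0,0],"fingers":0.5},{"delta_pos":[-0.027,0.006,0.009],"turn":[0,0,0],"fingers":0.5},{"delta_pos":[-0.034,0.008,0.012],"turn":[0,0,0],"fingers":0.5},{"delta_pos":[-0.04,0.009,0.012],"turn":[0,0,0],"fingers":0.5}]'; python3 -m inch '[{"delta_pos":[0,0,0.03],"turn":[0,0,0],"fingers":0.5},{"delta_pos":[0.02,0,0.06],"turn":[0,0,0],"fingers":0.5},{"delta_pos":[0.04,0.04,0.08],"turn":[0,0,0],"fingers":0.5},{"delta_pos":[0.06,0.08,0.09],"turn":[0,0,0],"fingers":0.5},{"delta_pos":[0.08,0.12,0.09],"turn":[0,0,0],"fingers":0.5}]'; python3 - <<'E'
from h import *
im=env.get_image("scene")
for nm,q in (("b",BLUE),("y",YEL)):
  for c in blobs(im[:,150:450].copy(),*q): 
    print(nm,cv2.contourArea(c),(cv2.approxPolyDP(cv2.convexHull(c),3,True)[:,0]+[150,0]).tolist())
cv2.imwrite("pics/s6.png",cv2.resize(im[150:290,150:450,::-1],None,fx=2.6,fy=2.6,interpolation=cv2.INTER_CUBIC))
E
```

```text
clock: 4.45
eef_pos: [547.4, -183.8, 126.2]
tool_rot: [[-0.972, 0.233, 0.001], [0.233, 0.972, -0.0], [-0.001, 0.0, -1.0]]
ft_force: [0.3, -0.4, -0.6]
gripper_width: 42.2
grip_force: 0.0
clock: 4.87
eef_pos: [623.4, -76.5, 217.8]
tool_rot: [[-0.972, 0.236, 0.005], [0.236, 0.972, -0.001], [-0.005, 0.0, -1.0]]
ft_force: [1.1, -0.7, -0.3]
gripper_width: 42.7
grip_force: 0.0
b 1633.0 [[265, 179], [274, 198], [272, 224], [245, 228], [234, 216], [233, 182]]
b 284.0 [[416, 167], [423, 190], [379, 211], [377, 201], [382, 186]]
```

The left crate lies on its side and shows no yellow, so it looks plain. Now the right crate, done the same way.

```bash
python3 -m inch '[{"delta_pos":[0.025,0.15,0],"turn":[0,0,0.8],"fingers":0.5},{"delta_pos":[0.025,0.15,0],"turn":[0,0,0.8],"fingers":0.5},{"delta_pos":[0.025,0.15,0],"turn":[0,0,0.8],"fingers":0.5},{"delta_pos":[0.025,0.15,0],"turn":[0,0,0.8],"fingers":0.5},{"delta_pos":[0.025,0.15,0],"turn":[0,0,0.8],"fingers":0.5}]';  python3 -m inch '[{"delta_pos":[0.023,0.139,0],"turn":[0,0,0],"fingers":0.5},{"delta_pos":[0.023,0.139,0],"turn":[0,0,0],"fingers":0.5},{"delta_pos":[0.023,0.139,0],"turn":[0,0,0],"fingers":0.5},{"delta_pos":[0.023,0.139,0],"turn":[0,0,0],"fingers":0.5},{"delta_pos":[0.023,0.139,0],"turn":[0,0,0],"fingers":0.5}]';python3 -m inch '[{"delta_pos":[0,0,0],"turn":[0,0,0],"fingers":0.5},{"delta_pos":[0,0,0],"turn":[0,0,0],"fingers":0.5}]'
```

```text
clock: 5.33
eef_pos: [646.5, 79.0, 214.0]
tool_rot: [[-0.977, 0.213, -0.001], [0.213, 0.977, 0.003], [0.001, 0.002, -1.0]]
ft_force: [0.3, -0.4, -0.4]
gripper_width: 42.9
grip_force: 0.0
clock: 5.75
eef_pos: [669.3, 216.0, 213.5]
tool_rot: [[-0.977, 0.215, -0.001], [0.215, 0.977, 0.001], [0.001, 0.001, -1.0]]
ft_force: [-0.0, 0.2, -0.1]
gripper_width: 42.8
grip_force: 0.0
clock: 5.92
eef_pos: [669.6, 210.9, 214.5]
tool_rot: [[-0.975, 0.221, -0.001], [0.221, 0.975, -0.001], [0.0, -0.001, -1.0]]
ft_force: [0.0, 0.6, 0.2]
gripper_width: 42.7
grip_force: 0.0
```

View pics/s6.png

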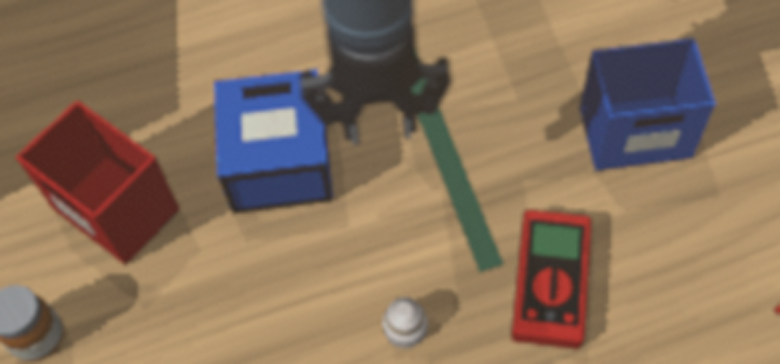

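The left crate lies on its side and its underside at (278,188) is plain blue, so the right crate carries the stamp.

```bash
python3 -m inch '[{"delta_pos":[0.006,0.014,-0.025],"turn":[0,0,0],"fingers":0.5},{"delta_pos":[0.006,0.014,-0.05],"turn":[0,0,0],"fingers":0.5},{"delta_pos":[0.006,0.014,-0.075],"turn":[0,0,0],"fingers":0.5},{"delta_pos":[0.006,0.014,-0.1],"turn":[0,0,0],"fingers":0.5},{"delta_pos":[0.006,0.014,-0.114],"turn":[0,0,0],"fingers":0.5}]';python3 -m inch '[{"delta_pos":[0,0,0],"turn":[0,0,0],"fingers":0.5},{"delta_pos":[0,0,0],"turn":[0,0,0],"fingers":0.5}]'; python3 -m inch '[{"delta_pos":[-0.01,0.002,0],"turn":[0,0,0],"fingers":0.5},{"delta_pos":[-0.019,0.004,0],"turn":[0,0,0],"fingers":0.5},{"delta_pos":[-0.027,0.006,0],"turn":[0,0,0],"fingers":0.5},{"delta_pos":[-0.034,0.008,0],"turn":[0,0,0],"fingers":0.5},{"delta_pos":[-0.042,0.01,0],"turn":[0,0,0],"fingers":0.5}]'
```

```text
clock: 6.33
eef_pos: [674.1, 223.6, 97.6]
tool_rot: [[-0.975, 0.222, -0.004], [0.222, 0.975, -0.001], [0.004, -0.002, -1.0]]
ft_force: [-0.8, -0.8, 0.4]
gripper_width: 42.7
grip_force: 0.0
clock: 6.5
eef_pos: [675.0, 224.3, 100.2]
tool_rot: [[-0.975, 0.222, -0.002], [0.222, 0.975, -0.001], [0.002, -0.001, -1.0]]
ft_force: [0.2, 0.6, 1.4]
gripper_width: 42.7
grip_force: 0.0
clock: 6.92
eef_pos: [635.8, 236.0, 103.6]
tool_rot: [[-0.975, 0.221, 0.006], [0.221, 0.975, 0.001], [-0.005, 0.002, -1.0]]
ft_force: [1.0, -0.5, 1.5]
gripper_width: 42.8
grip_force: 0.9
```

```bash
python3 -m inch '[{"delta_pos":[-0.009,0.002,0.003],"turn":[0,0,0],"fingers":0.5},{"delta_pos":[-0.018,0.004,0.006],"turn":[0,0,0],"fingers":0.5},{"delta_pos":[-0.027,0.006,0.009],"turn":[0,0,0],"fingers":0.5},{"delta_pos":[-0.036,0.008,0.012],"turn":[0,0,0],"fingers":0.5},{"delta_pos":[-0.045,0.011,0.015],"turn":[0,0,0],"fingers":0.5}]';  python3 -m inch '[{"delta_pos":[-0.009,0.002,0.003],"turn":[0,0,0],"fingers":0.5},{"delta_pos":[-0.018,0.004,0.006],"turn":[0,0,0],"fingers":0.5},{"delta_pos":[-0.027,0.006,0.009],"turn":[0,0,0],"fingers":0.5},{"delta_pos":[-0.034,0.008,0.012],"turn":[0,0,0],"fingers":0.5},{"delta_pos":[-0.04,0.009,0.012],"turn":[0,0,0],"fingers":0.5}]'; python3 -m inch '[{"delta_pos":[0,0,0.03],"turn":[0,0,0],"fingers":0.5},{"delta_pos":[0.02,0,0.06],"turn":[0,0,0],"fingers":0.5},{"delta_pos":[0.03,-0.04,0.08],"turn":[0,0,-7],"fingers":0.5},{"delta_pos":[0.03,-0.08,0.09],"turn":[0,0,-14],"fingers":0.5},{"delta_pos":[0.03,-0.12,0.09],"turn":[0,0,-21],"fingers":0.5}]'; python3 - <<'E'
from h import *
im=env.get_image("scene")
for nm,q in (("b",BLUE),("y",YEL)):
  for c in blobs(im[:,150:450].copy(),*q): 
    print(nm,cv2.contourArea(c),(cv2.approxPolyDP(cv2.convexHull(c),3,True)[:,0]+[150,0]).tolist())
cv2.imwrite("pics/s7.png",cv2.resize(im[110:290,210:450,::-1],None,fx=3.3,fy=3.3,interpolation=cv2.INTER_CUBIC))
E
```

```text
clock: 7.33
eef_pos: [587.5, 247.4, 116.1]
tool_rot: [[-0.975, 0.22, -0.001], [0.22, 0.975, 0.0], [0.001, -0.0, -1.0]]
ft_force: [0.6, -1.1, -0.1]
gripper_width: 42.8
grip_force: 0.0
clock: 7.75
eef_pos: [548.1, 256.9, 128.5]
tool_rot: [[-0.976, 0.219, 0.001], [0.219, 0.976, 0.0], [-0.001, 0.001, -1.0]]
ft_force: [0.3, -0.2, 0.1]
gripper_width: 42.7
grip_force: 0.0
clock: 8.17
eef_pos: [580.9, 137.9, 220.7]
tool_rot: [[-0.83, 0.558, 0.006], [0.558, 0.83, 0.001], [-0.005, 0.004, -1.0]]
ft_force: [1.3, -0.8, -0.7]
gripper_width: 42.9
grip_force: 0.0
b 1647.0 [[270, 178], [275, 208], [272, 224], [245, 228], [234, 216], [233, 182]]
b 672.0 [[402, 139], [412, 169], [372, 182], [367, 150]]
```

View pics/s7.png

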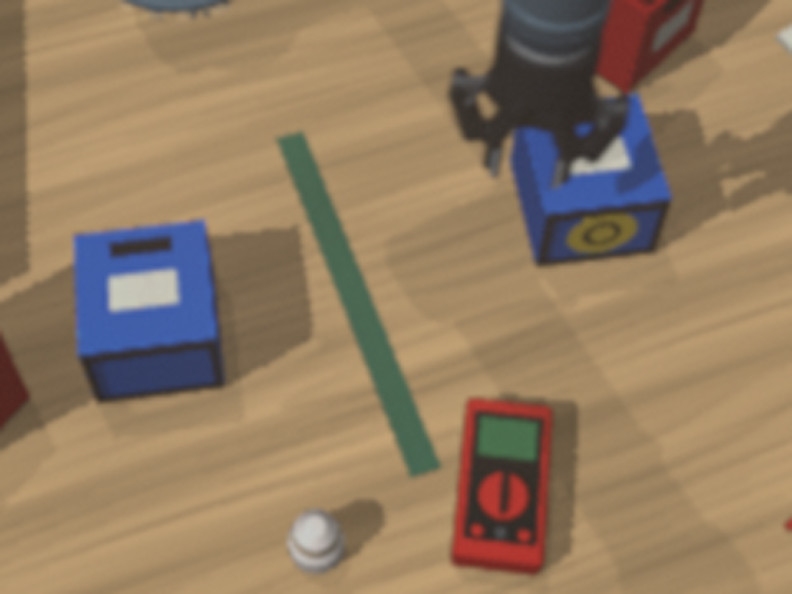

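The right crate lies on its side with the stamp showing at about (602,233) in the crop. Its underside's lower edge runs from (540,263) to (657,249). I'll work out its position.

```bash
python3 - <<'E'
from h import *
f=lambda p:np.array(p)/3.3+[209.6,109.6]
B=ray("scene",f([(540,263),(657,249)]),0)[:,:2]; T=ray("scene",f([(533,211),(668,194)]),90)[:,:2]
S=ray("scene",f([(602,233)]),45)[0,:2]
print(B.round(),T.round(),S.round(),np.linalg.norm(B[1]-B[0]),np.linalg.norm(T[1]-T[0]))
d=(T[1]-T[0])+(B[1]-B[0]); d/=np.linalg.norm(d); n=np.array([-d[1],d[0]])  # n toward -x
m=(B.mean(0)+T.mean(0))/2+65*n; print("yaw",np.degrees(np.arctan2(-d[0],d[1])),"y",d,"mid",m,"com",m-10*n)
L=np.array([502.8,20.2]); a=np.radians(-1.57); ly=np.array([-np.sin(a),np.cos(a)]); 
D=(m-L)@ly; print("dist to line",D,"push along -d",D/(d@ly))
print("start TCP (com+60d+11+25)",m-8*n+96*d)
s=env.state(); print(s["eef_pos"],s["clock"])
E
```

```text
[[538. 201.]
 [564. 316.]] [[531. 186.]
 [558. 311.]] [552. 254.] 117.45072074595068 128.01777472343895
yaw -12.589468742557965 y [0.21796386 0.97595684] mid [484.33536935 267.6165418 ] com [494.09493777 265.4369032 ]
dist to line 246.81776268258267 push along -d 251.45399830685963
start TCP (com+60d+11+25) [513.06755457 359.56468769]
[580.44027862 129.27785849 219.70845276] 8.2167
```

```bash
python3 -m inch '[{"delta_pos":[-0.035,0.115,0],"turn":[0,0,-34.5],"fingers":0.8},{"delta_pos":[-0.035,0.115,0],"turn":[0,0,-34.5],"fingers":0.8},{"delta_pos":[-0.035,0.115,0],"turn":[0,0,-34.5],"fingers":0.8},{"delta_pos":[-0.035,0.115,0],"turn":[0,0,-34.5],"fingers":0.8},{"delta_pos":[-0.035,0.115,0],"turn":[0,0,-34.5],"fingers":0.8}]'; python3 -m inch '[{"delta_pos":[-0.032,0.117,0],"turn":[0,0,-34.5],"fingers":0.8},{"delta_pos":[-0.032,0.117,0],"turn":[0,0,-34.5],"fingers":0.8},{"delta_pos":[-0.032,0.117,0],"turn":[0,0,-34.5],"fingers":0.8},{"delta_pos":[-0.032,0.117,0],"turn":[0,0,-34.5],"fingers":0.8},{"delta_pos":[-0.032,0.117,0],"turn":[0,0,-34.5],"fingers":0.8}]'; python3 -m inch '[{"delta_pos":[0,0,0],"turn":[0,0,0],"fingers":0.8},{"delta_pos":[0,0,0],"turn":[0,0,0],"fingers":0.8}]'
```

```text
clock: 8.63
eef_pos: [542.3, 255.7, 217.4]
tool_rot: [[-0.37, 0.929, -0.0], [0.929, 0.37, 0.0], [0.0, -0.0, -1.0]]
ft_force: [-0.2, -0.3, 0.2]
gripper_width: 68.1
grip_force: 0.0
clock: 9.05
eef_pos: [510.1, 372.9, 217.0]
tool_rot: [[0.221, 0.975, -0.001], [0.975, -0.221, -0.0], [-0.0, -0.001, -1.0]]
ft_force: [0.3, -0.6, -0.3]
gripper_width: 68.2
grip_force: 0.0
clock: 9.22
eef_pos: [511.3, 370.3, 217.3]
tool_rot: [[0.216, 0.976, -0.0], [0.976, -0.216, -0.0], [-0.001, -0.0, -1.0]]
ft_force: [-0.1, 0.0, 0.5]
gripper_width: 68.4
grip_force: 0.0
```

```bash
python3 -m inch '[{"delta_pos":[0,0,-0.04],"turn":[0,0,0],"fingers":0.8},{"delta_pos":[0,0,-0.08],"turn":[0,0,0],"fingers":0.8},{"delta_pos":[0,0,-0.12],"turn":[0,0,0],"fingers":0.8},{"delta_pos":[0,0,-0.15],"turn":[0,0,0],"fingers":0.8},{"delta_pos":[0,0,-0.165],"turn":[0,0,0],"fingers":0.8}]'; python3 -m inch '[{"delta_pos":[0,0,0],"turn":[0,0,0],"fingers":0.8},{"delta_pos":[-0.003,-0.012,0],"turn":[0,0,0],"fingers":0.8},{"delta_pos":[-0.005,-0.022,0],"turn":[0,0,0],"fingers":0.8},{"delta_pos":[-0.007,-0.03,0],"turn":[0,0,0],"fingers":0.8},{"delta_pos":[-0.009,-0.04,0],"turn":[0,0,0],"fingers":0.8}]'; python3 -m inch '[{"delta_pos":[-0.0025,-0.012,0],"turn":[0,0,0],"fingers":0.8},{"delta_pos":[-0.005,-0.024,0],"turn":[0,0,0],"fingers":0.8},{"delta_pos":[-0.008,-0.036,0],"turn":[0,0,0],"fingers":0.8},{"delta_pos":[-0.0105,-0.048,0],"turn":[0,0,0],"fingers":0.8},{"delta_pos":[-0.013,-0.06,0],"turn":[0,0,0],"fingers":0.8}]'; python3 - <<'E'
from h import *
im=env.get_image("scene")
for nm,q in (("b",BLUE),("y",((18,90,60),(36,255,255)))):
  for c in blobs(im[:,280:450].copy(),*q,30): 
    print(nm,cv2.contourArea(c),(cv2.approxPolyDP(cv2.convexHull(c),3,True)[:,0]+[280,0]).tolist())
E
```

```text
clock: 9.63
eef_pos: [508.8, 367.6, 47.8]
tool_rot: [[0.218, 0.976, -0.006], [0.976, -0.218, -0.004], [-0.005, -0.005, -1.0]]
ft_force: [-1.0, -0.5, -1.2]
gripper_width: 68.2
grip_force: 0.0
clock: 10.05
eef_pos: [503.8, 330.2, 54.3]
tool_rot: [[0.219, 0.976, 0.003], [0.976, -0.219, 0.002], [0.003, 0.002, -1.0]]
ft_force: [1.3, 1.9, -0.2]
gripper_width: 68.2
grip_force: 0.7
clock: 10.47
eef_pos: [490.6, 269.8, 54.0]
tool_rot: [[0.219, 0.976, 0.003], [0.976, -0.219, 0.002], [0.002, 0.002, -1.0]]
ft_force: [0.3, 2.5, 1.4]
gripper_width: 68.6
grip_force: 1.1
b 1166.0 [[381, 142], [390, 172], [351, 177], [347, 146]]
y 522.0 [[308, 327], [298, 367], [284, 372], [280, 367], [280, 330]]
y 75.0 [[280, 289], [287, 284], [296, 296], [283, 297]]
y 37.0 [[305, 248], [295, 259], [287, 261], [297, 247]]
y 35.5 [[303, 211], [305, 220], [289, 221], [292, 211]]
y 226.5 [[315, 209], [327, 239], [312, 249], [307, 236]]
y 6576.0 [[449, 255], [449, 273], [438, 310], [312, 362], [305, 359], [280, 318], [280, 306], [326, 206], [375, 213], [404, 223]]
y 819.0 [[442, 184], [449, 201], [449, 228], [440, 247], [427, 251], [407, 241], [417, 203]]
y 160.0 [[380, 180], [370, 192], [361, 186], [366, 178]]
y 126.0 [[312, 201], [294, 187], [296, 161]]
y 218.0 [[449, 159], [446, 180], [417, 187], [412, 181], [425, 167]]
y 79.5 [[449, 151], [439, 154], [436, 146], [449, 142]]
y 391.5 [[290, 145], [310, 136], [327, 153], [346, 197], [325, 204], [290, 154]]
y 71.5 [[320, 103], [319, 110], [308, 108], [308, 102]]
y 136.5 [[357, 106], [337, 116], [337, 105], [348, 96]]
y 1141.5 [[449, 53], [449, 136], [435, 165], [416, 166], [405, 157], [431, 59]]
y 82.5 [[287, 38], [290, 56], [280, 53], [280, 41]]
y 3941.0 [[356, 18], [389, 56], [380, 91], [341, 138], [292, 137], [280, 128], [280, 63], [295, 36], [304, 30]]
```

The crate is following the fingers. I'll keep pushing to about 25 mm short of the line.

```bash
python3 -m inch '[{"delta_pos":[-0.0025,-0.012,0],"turn":[0,0,0],"fingers":0.8},{"delta_pos":[-0.005,-0.024,0],"turn":[0,0,0],"fingers":0.8},{"delta_pos":[-0.008,-0.036,0],"turn":[0,0,0],"fingers":0.8},{"delta_pos":[-0.0105,-0.048,0],"turn":[0,0,0],"fingers":0.8},{"delta_pos":[-0.013,-0.06,0],"turn":[0,0,0],"fingers":0.8}]';  python3 -m inch '[{"delta_pos":[-0.0025,-0.012,0],"turn":[0,0,0],"fingers":0.8},{"delta_pos":[-0.005,-0.024,0],"turn":[0,0,0],"fingers":0.8},{"delta_pos":[-0.008,-0.036,0],"turn":[0,0,0],"fingers":0.8},{"delta_pos":[-0.0105,-0.048,0],"turn":[0,0,0],"fingers":0.8},{"delta_pos":[-0.013,-0.06,0],"turn":[0,0,0],"fingers":0.8}]'; python3 -m inch '[{"delta_pos":[-0.0025,-0.012,0],"turn":[0,0,0],"fingers":0.8},{"delta_pos":[-0.005,-0.022,0],"turn":[0,0,0],"fingers":0.8},{"delta_pos":[-0.0065,-0.03,0],"turn":[0,0,0],"fingers":0.8},{"delta_pos":[-0.0075,-0.035,0],"turn":[0,0,0],"fingers":0.8},{"delta_pos":[-0.0075,-0.035,0],"turn":[0,0,0],"fingers":0.8}]'; cat > m.py <<'E'
from h import *
im=env.get_image("scene"); s=env.state(); print("tcp",np.round(s["eef_pos"],1),s["clock"])
x0,x1=285,400
c=max(blobs(im[:,x0:x1].copy(),*BLUE,100),key=cv2.contourArea)
print("blue top+",(cv2.approxPolyDP(cv2.convexHull(c),2,True)[:,0]+[x0,0]).tolist())
P=cv2.approxPolyDP(cv2.convexHull(c),2,True)[:,0]+[x0,0]
print(ray("scene",P,90)[:,:2].round().tolist())
cv2.imwrite("pics/s8.png",cv2.resize(im[110:260,270:420,::-1],None,fx=4,fy=4,interpolation=cv2.INTER_CUBIC))
E
python3 m.py
```

```text
clock: 10.93
eef_pos: [476.4, 209.0, 52.7]
tool_rot: [[0.22, 0.976, 0.0], [0.976, -0.22, 0.0], [0.0, 0.0, -1.0]]
ft_force: [1.1, 3.1, 1.9]
gripper_width: 68.6
grip_force: 1.1
clock: 11.35
eef_pos: [463.3, 148.9, 52.6]
tool_rot: [[0.22, 0.976, -0.0], [0.976, -0.22, -0.0], [-0.0, -0.0, -1.0]]
ft_force: [0.0, 2.6, 1.8]
gripper_width: 68.1
grip_force: 1.0
clock: 11.77
eef_pos: [455.5, 113.7, 52.4]
tool_rot: [[0.221, 0.975, -0.001], [0.975, -0.221, -0.001], [-0.002, -0.001, -1.0]]
ft_force: [-0.1, -0.4, 0.1]
gripper_width: 68.3
grip_force: 0.0
tcp [455.7 114.3  52.4] 11.8167
blue top+ [[332, 148], [338, 178], [300, 184], [296, 152]]
[[399.0, 111.0], [510.0, 86.0], [490.0, -29.0], [373.0, -1.0]]
```

View pics/s8.png

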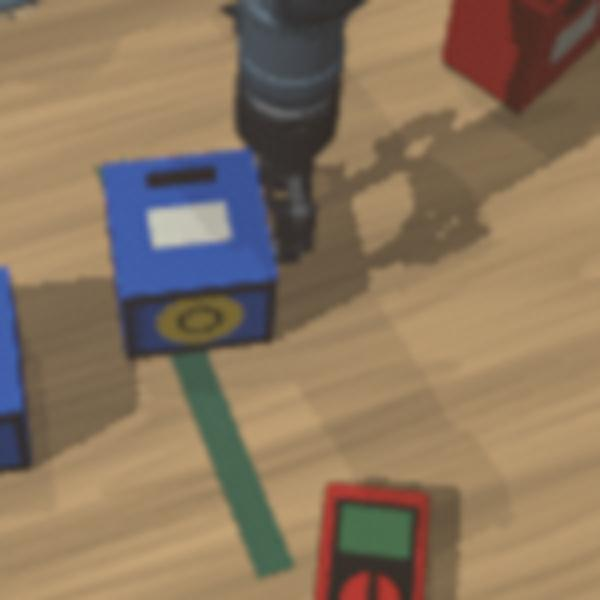

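The picture shows the stamped crate on its side with the fingers against its right face. Its top corners are at (102,167), (252,152), (276,275) and (122,295), its lower edge runs from (131,356) to (271,340), and the line comes out from under it at (190,352).

```bash
python3 - <<'E'
from h import *
f=lambda p:np.array(p)/4+[269.6,109.6]
T=ray("scene",f([(102,167),(252,152),(276,275),(122,295)]),90)[:,:2]; B=ray("scene",f([(131,356),(271,340)]),0)[:,:2]
print(T.round(),B.round()); d=(T[2]-T[3])+(B[1]-B[0]); d/=np.linalg.norm(d); n=np.array([-d[1],d[0]])
m1=T.mean(0); m2=B.mean(0)+65*n
L=np.array([502.8,20.2]); a=np.radians(-1.57); lx=np.array([np.cos(a),np.sin(a)]); ly=np.array([-lx[1],lx[0]])
t=np.array(env.state()["eef_pos"])[:2]; dd=np.array([.218,.976]); m3=t-71*dd+8*np.array([-.976,.218])
for m in (m1,m2,m3): print(m.round(1),"line x,y",((m-L)@lx).round(1),((m-L)@ly).round(1))
print(np.degrees(np.arctan2(-d[0],d[1])))
E
```

```text
[[370.  -2.]
 [398. 113.]
 [512.  87.]
 [488. -27.]] [[489. -24.]
 [515.  85.]]
[441.9  42.6] line x,y -61.5 20.7
[438.6  44.9] line x,y -64.9 22.9
[432.4  46.7] line x,y -71.1 24.6
-12.646131845117145
```

```bash
python3 -m inch '[{"delta_pos":[-0.0015,-0.007,0],"turn":[0,0,0],"fingers":0.8},{"delta_pos":[-0.003,-0.013,0],"turn":[0,0,0],"fingers":0.8},{"delta_pos":[-0.004,-0.019,0],"turn":[0,0,0],"fingers":0.8},{"delta_pos":[-0.005,-0.023,0],"turn":[0,0,0],"fingers":0.8},{"delta_pos":[-0.005,-0.023,0],"turn":[0,0,0],"fingers":0.8}]'; sed -i 's/285,400/287,400/' m.py; python3 m.py; python3 - <<'E'
from h import *
# where the centre line leaves under the crate, and the crate's top quad shift
im=env.get_image("scene"); c=max(blobs(im[:,287:400].copy(),*BLUE,100),key=cv2.contourArea)
a=np.radians(-1.57); L=np.array([502.8,20.2]); ly=np.array([-np.sin(a),np.cos(a)])
for c in blobs(im[150:270,280:360].copy(),*GREEN,40):
    g=ray("scene",c[:,0]+[280,150],0)[:,:2]; print("green",g.min(0).round(),g.max(0).round(),"offset of seen tape from fitted line",((g.mean(0)-L)@ly).round(1))
E
```

```text
clock: 12.23
eef_pos: [450.8, 91.2, 52.6]
tool_rot: [[0.221, 0.975, -0.001], [0.975, -0.221, -0.001], [-0.001, -0.0, -1.0]]
ft_force: [0.3, -1.1, -0.1]
gripper_width: 68.7
grip_force: 0.0
tcp [450.9  91.5  52.6] 12.2833
blue top+ [[325, 149], [330, 174], [326, 190], [300, 189], [293, 184], [287, 153]]
[[394.0, 89.0], [488.0, 69.0], [537.0, 36.0], [506.0, -34.0], [482.0, -48.0], [367.0, -28.0]]
```

The crate's corners moved 22 mm in y, so its middle should now be on the line. I'll back off, raise the arm, and check both the crate and the line.

```bash
python3 -m inch '[{"delta_pos":[0.004,0.015,0],"turn":[0,0,0],"fingers":0.8},{"delta_pos":[0.008,0.035,0],"turn":[0,0,0],"fingers":0.8},{"delta_pos":[0.012,0.055,0.03],"turn":[0,0,0],"fingers":0.8},{"delta_pos":[0.012,0.085,0.07],"turn":[0,0,0],"fingers":0.8},{"delta_pos":[0.012,0.115,0.11],"turn":[0,0,0],"fingers":0.8}]'; python3 -m inch '[{"delta_pos":[0,0.03,0.04],"turn":[0,0,0],"fingers":0.8},{"delta_pos":[0,0.03,0.04],"turn":[0,0,0],"fingers":0.8},{"delta_pos":[0,0.03,0.04],"turn":[0,0,0],"fingers":0.8}]'; python3 - <<'E'
from h import *
im=env.get_image("scene"); hsv=cv2.cvtColor(im,cv2.COLOR_RGB2HSV)
print("tape hsv",hsv[235,333],hsv[225,328])
L=np.array([502.8,20.2]); a=np.radians(-1.57); lx=np.array([np.cos(a),np.sin(a)]); ly=np.array([-lx[1],lx[0]])
h,s,v=[hsv[:,:,i].astype(int) for i in range(3)]
m=((h>60)&(h<100)&(s>60)).astype(np.uint8); m[:,:280]=0; m[:,345:]=0; m[:150]=0; m[260:]=0
p=np.argwhere(m)[:,::-1]; g=ray("scene",p,0)[:,:2]; k=g[:,0]<690
print(len(p),"tape centre offset",np.median((g-L)@ly).round(1),"x range",g.min(0).round(),g.max(0).round())
b=((h>108)&(h<126)&(s>150)&(v>110)).astype(np.uint8); b[:,:278]=0; b[:,350:]=0; b[:140]=0; b[215:]=0
c=max(cv2.findContours(cv2.morphologyEx(b,cv2.MORPH_CLOSE,np.ones((9,9))),0,1)[0],key=cv2.contourArea)
q=cv2.approxPolyDP(cv2.convexHull(c),2,True)[:,0]; print(q.tolist(),ray("scene",q,90)[:,:2].round().tolist())
t=ray("scene",c[:,0],90)[:,:2].astype(np.float32); r=cv2.minAreaRect(t); M=np.array(r[0]); print(r,"line",(M-L)@lx,(M-L)@ly)
E
```

```text
clock: 12.75
eef_pos: [462.3, 197.8, 149.9]
tool_rot: [[0.22, 0.975, -0.002], [0.975, -0.22, -0.001], [-0.001, -0.002, -1.0]]
ft_force: [1.3, 0.4, 0.1]
gripper_width: 68.1
grip_force: 0.0
clock: 13.0
eef_pos: [465.4, 229.5, 192.3]
tool_rot: [[0.217, 0.976, 0.006], [0.976, -0.217, 0.002], [0.003, 0.006, -1.0]]
ft_force: [1.2, -1.1, -1.2]
gripper_width: 68.4
grip_force: 0.0
tape hsv [ 69  73 101] [ 69  73 101]
393 tape centre offset -1.3 x range [507.   4.] [699.  28.]
[[319, 151], [326, 159], [329, 179], [293, 183], [290, 154]] [[395.0, 68.0], [432.0, 78.0], [504.0, 59.0], [479.0, -47.0], [374.0, -21.0]]
((438.6014099121094, 19.720752716064453), (111.0635757446289, 115.68722534179688), 76.70832824707031) line -64.16135926055571 -2.237995770789263
```

The crate's middle is about 1 mm from the tape's centre and 64 mm along it, with the arm clear. Handing in.

```bash
python3 -c "
from rig import env
print(env.sign_off())"
```

```text
the job is handed in; nothing more can be done
None
```

I tipped both crates onto their sides, then pushed the stamped one (right) to about 1 mm from the green line's centre and left the plain one where it fell; the job is handed in at about 13 s, but the sign-off returned no verdict.

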